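Check the shop scale for sticking

ROBOT

A 7-joint arm with a two-finger parallel gripper is mounted at the origin on the work surface. World frame = base frame: x ahead of the robot, y to its left, z up, the work surface at z = 0. Lengths are in mm, angles in rad, forces in N, time in s.
With the tool pointing down it reaches from about 400 to 875 mm from the base axis. Payload 4.4 kg.
Tool frame: the origin (TCP) lies where the fingers leave the gripper's body, on its centre line; the fingertips stand 73 mm ahead of it and the grasp point (between the pads) lies 54 mm ahead of it; z points along the fingers, y is the line along which they close (so a half turn about z gives the same grasp; the last joint's range is limited). The gripper opens to 85 mm and grips with 20 to 120 N. Pads are 22 mm wide; open, the fingers measure 114 mm over their backs; the gripper's body (76 mm by 85 mm) begins 54 mm behind the grasp point. The pads swing forward as they close: fully open they stand 13 mm farther back than shut.
Start: joints at [-1.198, 0.628, 0.038, 1.517, -0.027, 0.996, -0.02], TCP at [276.136, 588.444, 303.913] pointing down, gripper open.
Joint ranges: [-3.06, 3.06], [-0.37, 2.12], [-1.25, 1.32], [0.18, 2.47], [-1.1, 4.24], [0.23, 1.98], [-2.94, 2.94]. Speed limits (rad/s): [2.57, 2.57, 3.14, 3.14, 3.14, 3.14, 3.14].

INTERFACE

Orientations are given as [roll, pitch, yaw] about the fixed x, y, z axes, in that order (R = Rz(yaw) Ry(pitch) Rx(roll)).
In Python, from cell import ctrl gives the robot as it stands.
- The arm moves only by the tool send_rows, never from a script. Its argument "rows" is a list that holds one entry, the list of rows, each a list of 6 numbers: the shift along the tool's x, y, z in cm, then the turn, a rotation vector about the tool's x, y, z in rad. In form: [[[tx, ty, tz, wx, wy, wz], ...]]. A call has 1 to 10 rows; each row is the pose to reach, as a shift and turn from the pose commanded when the call began, along the tool's axes at that moment; what a row does not reach only later rows make up. A row lasts 1/10 s, in which the tool goes at most 50 mm and 8.59 degrees, less where a joint would pass 70% of its speed; a pose out of reach is approached as far as the arm can. A call with a gripper value outside its range is refused whole. "grip" is the closure in counts, from 0 (fully open) to 255 (shut), set as the call begins (left out, the last holds). The fingers move at their own pace and stop on an object; the grip force is fixed at half the most. Time passes only in rows, so rows that repeat a pose let the fingers close. It gives the time, the measured TCP pose, the force, the opening and the grip force at its end, in the units of the state.
- ctrl.read_state(): the state, without advancing time (a new reading comes with each control period).
- ctrl.get_image(name): name is "side" or "top"; returns a dict with "pixels" (400x640x3 uint8, red, green, blue), "fx", "fy", "cx", "cy" (pixels), "extrinsics" (4x4, takes a point from camera to world coordinates). Camera axes: x right, y up, looking along -z (the intrinsics and any distortion apply to the point x, -y, -z); pixel columns grow to the right and rows downward; lengths in mm; the calibration is good to about 2 mm. A picture is of the moment at which its call begins. There is no depth.
- ctrl.finish_job(): hands the job in; it is judged then, once.
The state is a dict: "clock": time; "qpos": joint angles; "qd": joint speeds; "tau": joint torques, N m; "eef_pos": TCP position; "tool_rot": TCP orientation; "force": force on the tool from outside, world axes, zero at the start; "torque": the same for the moment, N m; "width": finger opening in mm; "gripper_force": force on a finger pad.
Only numpy, scipy, OpenCV 4.12 (cv2) and the standard library are available. Lean on these libraries where they do the work, as an engineer would, in place of code of your own. Each camera call takes 0.05 s, during which the arm holds its last target. There are 200 camera calls.

TASK

Check that the counter scale does not stick: add brass weights to its pan until the pan's pointer rests between the two fixed fingers of the gauge post with nothing else touching the pan, and leave the spare weights standing on their board. Then take the black-handled test rod out of its wooden stand, set its steel tip upright on the raised stud of the pan and press gently, so that the pan sinks about one centimetre further. Finish while holding the rod there in the gripper, pressing and upright, and do not shift the other things on the counter.

Things in the scene. Friction and masses are not known exactly. Their poses are not given: they have to be found in the camera images.
- scale: white counter scale, base 210 (x) x 190 (y) x 68 mm, fixed; origin at the centre of its underside, x away from the robot, y to its left at yaw 0. An aluminium gauge post, 20 mm wide, 150 mm tall, stands at x = +128, y = -50 mm; two dark fingers, one above the other, stick out of it towards +y, 17 mm apart. The pan's pointer, a 3 mm thick tongue at the pan's +x edge, moves down past them
- pan (a joint): how far the sprung pan has sunk, m, 0 (upper stop) to 0.06 (lower stop); 5 mm per newton, so nearly 10 mm for a brass weight. It starts partly down, at 0.002 to 0.014, by the hidden weight of the pan with the tin fixed on it. The pointer lies between the fingers from 0.0185 to 0.032
- pan_floor (a point): centre of the upper face of the pan's floor, 150 mm above the counter at joint 0, sinking with the pan. The pan is a steel tray 220 (x) x 200 (y) mm, lip 8 mm high, axes parallel to the scale's. A tin 58 mm across, 45 mm high is fixed on it at x = +68, y = +58 mm and the stud at x = -60, y = +55 mm; the half towards -y is free for weights
- stud_top (a point): centre of the flat top of the stud, the marked spot: a dark steel upright cylinder 20 mm across, fixed on the pan, its top 14 mm above the pan's floor; moves with the pan
- rod: test rod, 120 mm long, 0.12 kg, upright; origin at the centre of the flat steel tip (10 mm across), z runs up along the rod. Steel shank 12 mm across up to 45 mm, then a round black plastic handle 26 mm across from 45 to 120 mm above the tip. It starts in the stand, the handle's shoulder resting on the stand's top
- rod_tip (a point): centre of the rod's tip face (the rod's origin)
- stand: wooden block 75 x 75 x 50 mm, fixed, with a 17 mm vertical hole through its middle for the rod's shank; origin at the centre of its underside. The rod is lifted straight up by 50 mm to clear it
- board: dark wooden board 215 (x) x 75 (y) x 10 mm, fixed, carrying the three brass weights in a row along its x, 70 mm apart; origin at the centre of its underside. The board and the stand stand on opposite sides of the scale, either way round
- weight0: brass weight, 200 g: round body 32 mm across and 25 mm high with a small knob (20 mm across) on a neck, 42 mm high in all; origin at the centre of its underside; starts on the board
- weight1: brass weight, 200 g: round body 32 mm across and 25 mm high with a small knob (20 mm across) on a neck, 42 mm high in all; origin at the centre of its underside; starts on the board
- weight2: brass weight, 200 g: round body 32 mm across and 25 mm high with a small knob (20 mm across) on a neck, 42 mm high in all; origin at the centre of its underside; starts on the board
- honey_a: amber honey jar, 68 mm across, 95 mm high; a bystander, loose, to be left where it is; origin at the centre of its underside
- honey_b: amber honey jar, 68 mm across, 95 mm high; a bystander, loose, to be left where it is; origin at the centre of its underside
- small_jar: small glass jar with a white cap, 52 mm across, 60 mm high; a bystander, loose, to be left where it is; origin at the centre of its underside
- bowl: small white bowl, 80 mm across, 35 mm high; a bystander, loose, to be left where it is; origin at the centre of its underside
- tape: cardboard ring (roll core), 90 mm across, 24 mm high; a bystander, loose, to be left where it is; origin at the centre of its underside
- tin: plain metal can, 72 mm across, 75 mm high; a bystander, loose, to be left where it is; origin at the centre of its underside
- scoop: steel scoop 90 x 60 x 32 mm with a 90 mm wooden handle to its -x; a bystander, loose, to be left where it is; origin at the centre of its underside
Things that resemble listed ones, but are neither listed nor needed, are in the scene too. What is meant by the rod is not green, and is the larger of those in its own colour.

How it is judged:
By the outcome, as a careful person would: the job done as asked, in the order asked, and still so for the second after the job is handed in, while the arm keeps its last pose, push and grip.
It also fails if it takes over 72 s, if anything falls off the work surface, if the arm or the gripper's body presses on something with over 40 N, if the wrist force passes 120 N, or if a joint passes its speed limit or range.

## Working session

There is one attempt and no reset: what is moved stays moved. The work goes in short steps, Python scripts to look and compute and a tool call to move; the robot and the scene stay as the last step left them, time stands still between calls to the robot, and variables do not carry over. Pictures are saved under pics/ and viewed, at most 10 in all, crops included, and the job is handed in when it is done.

Besides the shell and the picture viewer there is one more tool, called after "Request:" as name([rows], argument=value, ...), one row to a line, values as JSON. send_rows: Moves the arm, as the interface text tells. Its arguments: {"type":"object","properties":{"rows":{"type":"array","items":{"type":"array","items":{"type":"array","items":{"type":"number"}}}},"grip":{"type":"number"}},"required":["rows"]}

```bash
mkdir -p pics; cat > h.py <<'E'
import numpy as np, cv2
from cell import ctrl
def shot(name,fn=None):
    im=ctrl.get_image(name)
    if fn: cv2.imwrite('pics/'+fn,np.ascontiguousarray(im['pixels'][:,:,::-1]))
    return im
def at_z(im,u,v,z):
    E=np.array(im['extrinsics']);d=E[:3,:3]@np.array([(u-im['cx'])/im['fx'],-(v-im['cy'])/im['fy'],-1.]);o=E[:3,3]
    return o+d*(z-o[2])/d[2]
def proj(im,p):
    E=np.array(im['extrinsics']);c=E[:3,:3].T@(np.array(p,float)-E[:3,3])
    return im['cx']+im['fx']*c[0]/-c[2], im['cy']-im['fy']*c[1]/-c[2]
E
python3 - <<'E'
from h import *
for n in('top','side'):
    im=shot(n,n+'0.png'); print(n,{k:v for k,v in im.items() if k!='pixels'})
print(ctrl.read_state())
E
```

```text
top {'fx': 466.800650275793, 'fy': 466.800650275793, 'cx': 314.2239531258031, 'cy': 202.72388903541255, 'extrinsics': array([[ 1.17535290e-03,  9.96244262e-01, -8.65793741e-02,
         4.01548737e+02],
       [-9.99999045e-01,  1.23382401e-03,  6.21837622e-04,
        -1.16390708e+01],
       [ 7.26325874e-04,  8.65785606e-02,  9.96244762e-01,
         1.72093128e+03],
       [ 0.00000000e+00,  0.00000000e+00,  0.00000000e+00,
         1.00000000e+00]])}
side {'fx': 439.0612320638399, 'fy': 439.0612320638399, 'cx': 324.3193973330301, 'cy': 196.73328333721858, 'extrinsics': array([[ 9.07223928e-01,  2.52189058e-01, -3.36668120e-01,
         1.10362037e+02],
       [-4.20376216e-01,  5.72318447e-01, -7.04084818e-01,
        -9.13292373e+02],
       [ 1.51188886e-02,  7.80289865e-01,  6.25235272e-01,
         9.01912381e+02],
       [ 0.00000000e+00,  0.00000000e+00,  0.00000000e+00,
         1.00000000e+00]])}
{'clock': 0.1, 'qpos': array([-1.19782903,  0.62923785,  0.03843453,  1.51826818, -0.02701827,
        0.99629667, -0.02001536]), 'qd': array([-0.00087941, -0.00346539,  0.00077723, -0.00367159, -0.00052244,
        0.00098154,  0.00082706]), 'tau': array([ 3.19506165e-03, -5.64527893e+01,  1.23075932e+00, -1.93974352e+01,
        1.13489651e-02,  5.38164546e-03, -1.52322724e-05]), 'eef_pos': array([275.91296031, 588.05330177, 303.09091684]), 'tool_rot': array([-3.13989986e+00, -5.11763942e-06,  2.70280831e+00]), 'force': array([-0.31257578, -0.39698032,  0.41430845]), 'torque': array([-0.00807262,  0.0365128 , -0.03042027]), 'gripper_force': 0.0, 'width': 85.17190640951846}
```

```bash
ls
```

```text
h.py
pics
```

View pics/top0.png

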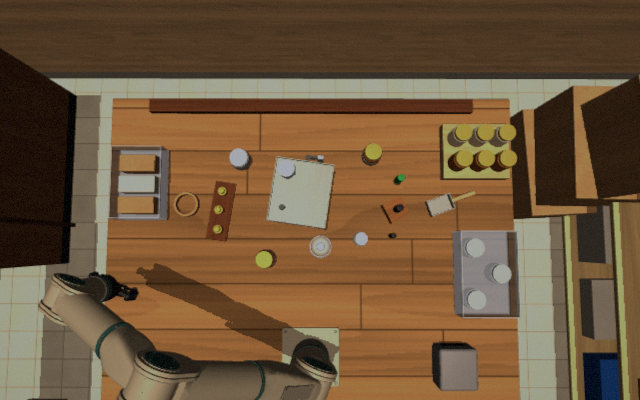

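View pics/side0.png

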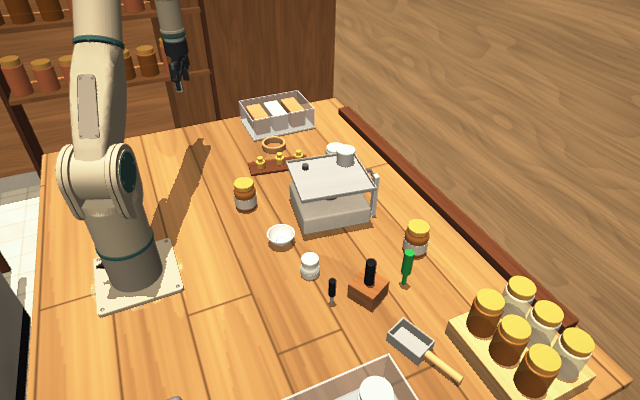

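The top view shows the board with its three weights at about (222,191), (218,210) and (217,229). The scale is at (300,192), the stand with the rod at (396,210), and the decoys are at (392,236) in black and (400,178) in green. I'll zoom in on both views.

```bash
python3 - <<'E'
import cv2
a=cv2.imread('pics/top0.png')[140:260,200:420]; cv2.imwrite('pics/topc.png',cv2.resize(a,None,fx=3.6,fy=3.6,interpolation=cv2.INTER_CUBIC))
b=cv2.imread('pics/side0.png')[140:310,230:430]; cv2.imwrite('pics/sidec.png',cv2.resize(b,None,fx=3.5,fy=3.5,interpolation=cv2.INTER_CUBIC))
E
```

```text
(no output)
```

View pics/topc.png

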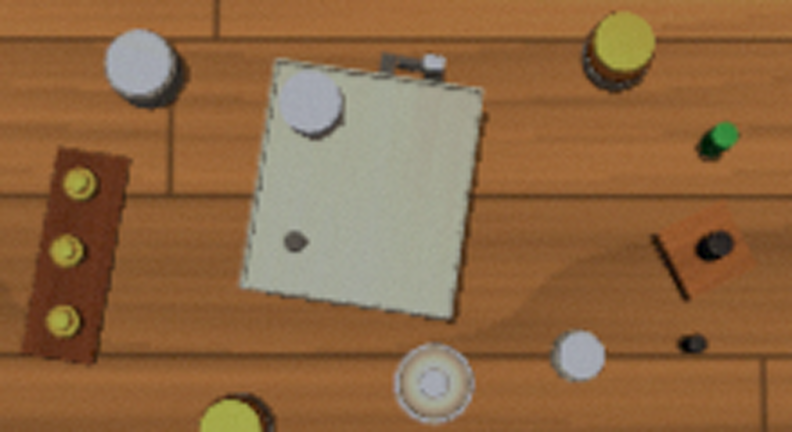

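View pics/sidec.png

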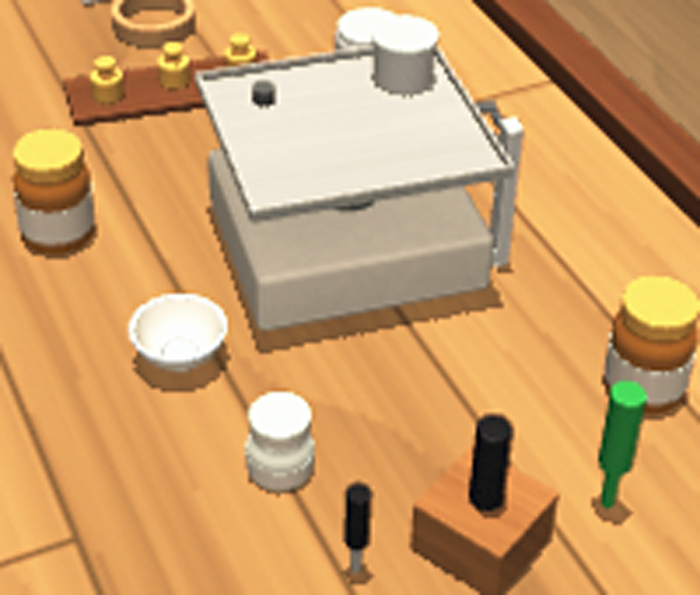

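The crops show clear pan corners, weight knobs, the stud and the rod. Next I'll fit the poses using both views.

```bash
cat > fit.py <<'E'
from h import *
from scipy.optimize import least_squares
T=lambda U,V:((U+.5)/3.6+199.5,(V+.5)/3.6+139.5)
S=lambda U,V:((U+.5)/3.5+229.5,(V+.5)/3.5+139.5)
top=shot('top');side=shot('side')
def R(yaw): c,s=np.cos(yaw),np.sin(yaw); return np.array([[c,-s],[s,c]])
def fit(obs,p0):  # obs: (cam,pix,local xy,dz)
    def f(p):
        r=[]
        for cam,px,l,dz in obs:
            xy=p[:2]+R(p[2])@np.array(l); q=proj(cam,[*xy,p[3]+dz]); r+=[q[0]-px[0],q[1]-px[1]]
        return r
    s=least_squares(f,p0); return s.x,np.round(s.fun,1)
if __name__=='__main__':
    # pan: corners
    obs=[(top,T(275,60),(110,100),8),(top,T(484,89),(110,-100),8),(top,T(453,320),(-110,-100),8),(top,T(241,288),(-110,100),8),
     (side,S(197,75),(-110,100),8),(side,S(513,163),(110,-100),8),(side,S(252,213),(-110,-100),8)]
    p,r=fit(obs,[450,0,0,145]);print('pan',p,r)
    print('stud top',p[:2]+R(p[2])@np.array([-60,55]),p[3]+14,'img',at_z(top,*T(294,241),p[3]+14))
    for U,V in((80,183),(67,250),(63,321)): print('w top',at_z(top,*T(U,V),52))
    for U,V in((107,62),(173,48),(238,40)): print('w side',at_z(side,*S(U,V),52))
    b=[(top,T(58,148),(107.5,37.5),0),(top,T(131,158),(107.5,-37.5),0),(top,T(97,364),(-107.5,-37.5),0),(top,T(22,352),(-107.5,37.5),0)]
    print('board',fit(b,[450,200,0,10]), [at_z(top,*o[1],10) for o in b])
    # rod top z = 50+75=125
    print('rodtop',at_z(top,*T(721,243),125),at_z(side,*S(493,426),125))
    print('stand top corners',[at_z(top,*T(*q),50).round() for q in((726,203),(758,252),(688,300),(655,237))])
    print('stand side corners',[at_z(side,*S(*q),50).round() for q in((413,512),(557,493),(493,565))])
    print(ctrl.read_state()['eef_pos'])
E
python3 fit.py
```

```text
pan [ 5.76288953e+02  3.34940106e+01 -1.37072494e-01  1.37450346e+02] [ 0.2 -0.4  0.1 -0.5 -0.  -0.7  0.2 -0.  -1.2 -0.4  0.1  0.7 -0.3 -0.1]
stud top [524.36713791  96.17674464] 151.45034648857333 img [524.74393997  98.37610151 151.45034649]
w top [590.40516246 319.54620278  52.        ]
w top [523.28460188 331.25809183  52.        ]
w top [452.67435576 333.88546903  52.        ]
w side [456.18174597 331.9872327   52.        ]
w side [524.85788927 329.70880491  52.        ]
w side [590.3233709  317.34930275  52.        ]
board (array([ 5.22489667e+02,  3.32898337e+02, -1.50085753e-01, -7.02405599e+00]), array([ 0.2, -0.2, -0.2,  0. , -0.4, -0. ,  0.4,  0.2])) [array([631.25632198, 351.11065716,  10.        ]), array([621.01595743, 276.06011645,  10.        ]), array([410.42112818, 307.25263187,  10.        ]), array([422.4737946 , 383.59595264,  10.        ])]
rodtop [ 525.41040885 -306.52739455  125.        ] [ 525.88137459 -307.7138028   125.        ]
stand top corners [array([ 571., -326.,   50.]), array([ 522., -357.,   50.]), array([ 474., -287.,   50.]), array([ 537., -255.,   50.])]
stand side corners [array([ 473., -298.,   50.]), array([ 576., -325.,   50.]), array([ 502., -362.,   50.])]
[276.00023008 588.20307958 303.34677336]
```

Both views agree on the positions:

| Item | Measured position |
|---|---|
| Weights | (590,318), (524,331), (454,333) |
| Stud | (524,97) |
| Pan | sunk about 12 mm |
| Rod | (525.5,-307) |

I'll go above the near weight, closing the fingers across the board's row.

Request:
send_rows([
  [[-3,-1.7,0,0,0,-0.05],[-7,-4,0,0,0,-0.1],[-11,-6.3,0,0,0,-0.15],[-15,-8.6,0,0,0,-0.2],[-19,-10.9,0,0,0,-0.25],[-22.5,-12.9,0,0,0,-0.29],[-25.5,-14.6,0,0,0,-0.293],[-27,-15.5,3,0,0,-0.293],[-27,-15.5,6,0,0,-0.293],[-27,-15.5,8,0,0,-0.293]],
], grip=0)

```text
clock: 1.2
eef_pos: [454.7, 331.9, 222.2]
tool_rot: [-3.14, -0.001, 2.994]
force: [-0.2, 1.0, -0.5]
width: 85.3
gripper_force: 0.0
```

```bash
cat >> h.py <<'E'
def goto(x,y,z,yaw=None):
    from scipy.spatial.transform import Rotation as Ro
    s=ctrl.read_state(); M=Ro.from_euler('xyz',s['tool_rot']).as_matrix()
    print('clock',round(s['clock'],2),'tcp',s['eef_pos'].round(1),s['tool_rot'].round(4),'F',s['force'].round(2),'w',round(s['width'],1),'gf',round(s['gripper_force'],1))
    t=M.T@(np.array([x,y,z])-s['eef_pos'])/10
    ya=s['tool_rot'][2] if yaw is None else yaw
    w=Ro.from_matrix(M.T@Ro.from_euler('xyz',[np.pi,0,ya]).as_matrix()).as_rotvec()
    print('shift cm',t.round(2),'turn',w.round(4))
E
python3 -c "
from h import *
goto(454.5,333,88,2.996)
shot('top','t1.png')
a=cv2.imread('pics/t1.png')[170:260,180:290]; cv2.imwrite('pics/t1c.png',cv2.resize(a,None,fx=6,fy=6,interpolation=cv2.INTER_CUBIC))
b=shot('side','s1.png')
b=cv2.imread('pics/s1.png')[90:210,200:330]; cv2.imwrite('pics/s1c.png',cv2.resize(b,None,fx=5,fy=5,interpolation=cv2.INTER_CUBIC))
"
```

```text
clock 1.2 tcp [454.7 331.9 222.2] [-3.1400e+00 -1.2000e-03  2.9936e+00] F [-0.21  1.04 -0.48] w 85.3 gf 0.0
shift cm [ 0.02  0.13 13.42] turn [-0.0016 -0.0012 -0.0024]
```

View pics/s1c.png

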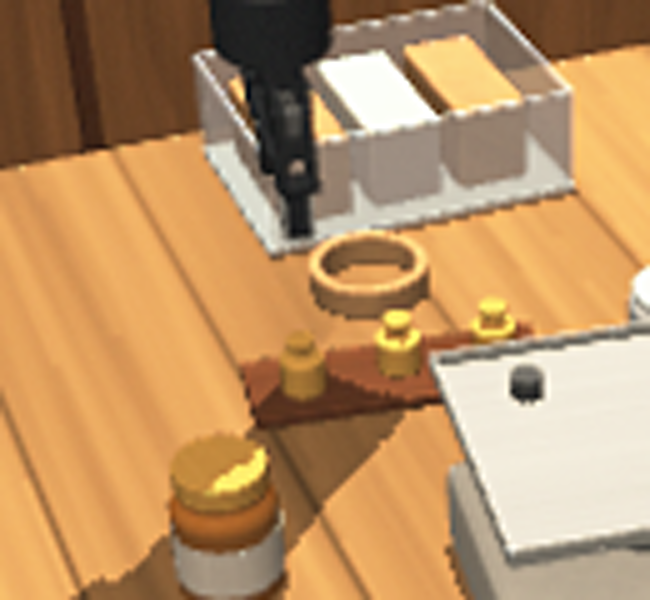

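The gripper is directly above the near weight: the fingers are at about (300,200) in the crop and the weight is at (302,368). Now I'll descend and grip.

Request:
send_rows([
  [[0,0.1,2,0,0,0],[0,0.1,4.5,0,0,0],[0,0.1,7,0,0,0],[0,0.1,9,0,0,0],[0,0.1,10.5,0,0,0],[0,0.1,11.7,0,0,0],[0,0.1,12.6,0,0,0],[0,0.1,13.2,0,0,0],[0,0.1,13.4,0,0,0],[0,0.1,13.4,0,0,0]],
])

```text
clock: 2.3
eef_pos: [455.0, 334.5, 90.1]
tool_rot: [3.141, 0.0, 2.996]
force: [-0.3, -0.0, 0.8]
width: 85.4
gripper_force: 0.0
```

Request:
send_rows([
  [[0,0,0,0,0,0],[0,0,0,0,0,0],[0,0,0,0,0,0],[0,0,0,0,0,0],[0,0,0,0,0,0],[0,0,0,0,0,0],[0,0,0,0,0,0],[0,0,0,0,0,0]],
], grip=255)

```text
clock: 3.1
eef_pos: [455.1, 334.8, 90.6]
tool_rot: [3.141, 0.001, 2.996]
force: [-0.7, 0.2, 5.6]
width: 29.5
gripper_force: 59.4
```

```bash
python3 -c "
from h import *
goto(454.5,333,300,2.996)
goto(570,-11,300,3.0)"
```

```text
clock 3.1 tcp [455.1 334.8  90.6] [3.1405e+00 7.0000e-04 2.9959e+00] F [-0.69  0.24  5.57] w 29.5 gf 59.4
shift cm [ 2.000e-02 -1.700e-01 -2.094e+01] turn [ 0.001   0.0007 -0.0001]
clock 3.1 tcp [455.1 334.8  90.6] [3.1405e+00 7.0000e-04 2.9959e+00] F [-0.69  0.24  5.57] w 29.5 gf 59.4
shift cm [-16.4  -32.53 -20.96] turn [ 0.001   0.0007 -0.0041]
```

It has gripped, so I'll lift.

Request:
send_rows([
  [[0,0,-1,0,0,0],[0,0,-3,0,0,0],[0,0,-6,0,0,0],[0,0,-9.5,0,0,0],[0,0,-13,0,0,0],[0,0,-16.5,0,0,0],[0,0,-19,0,0,0],[0,0,-20.5,0,0,0],[0,0,-21,0,0,0],[0,0,-21,0,0,0]],
])

```text
clock: 4.1
eef_pos: [454.7, 334.2, 300.3]
tool_rot: [3.141, 0.0, 2.996]
force: [-0.0, 0.1, -1.7]
width: 29.3
gripper_force: 59.7
```

Request:
send_rows([
  [[-0.6,-1.2,0,0,0,0],[-2,-4,0,0,0,0],[-4,-7.9,0,0,0,0],[-6.1,-12.1,0,0,0,0],[-8.3,-16.4,0,0,0,0],[-10.5,-20.8,0,0,0,0],[-12.7,-25.2,0,0,0,0],[-14.6,-29,0,0,0,0],[-15.9,-31.5,0,0,0,0],[-16.4,-32.5,0,0,0,0]],
])

```text
clock: 5.1
eef_pos: [569.5, -16.5, 298.4]
tool_rot: [-3.139, -0.002, 2.989]
force: [-0.8, 0.1, -2.8]
width: 29.5
gripper_force: 59.7
```

```bash
python3 -c "
from h import *
goto(570,-11,222,3.0)
shot('side','s2.png')
b=cv2.imread('pics/s2.png')[90:240,250:450]; cv2.imwrite('pics/s2c.png',cv2.resize(b,None,fx=4,fy=4,interpolation=cv2.INTER_CUBIC))"
```

```text
clock 5.1 tcp [569.5 -16.5 298.4] [-3.1385e+00 -2.1000e-03  2.9892e+00] F [-0.76  0.07 -2.84] w 29.5 gf 59.7
shift cm [0.02 0.58 7.64] turn [-0.003  -0.0021 -0.0107]
```

View pics/s2c.png

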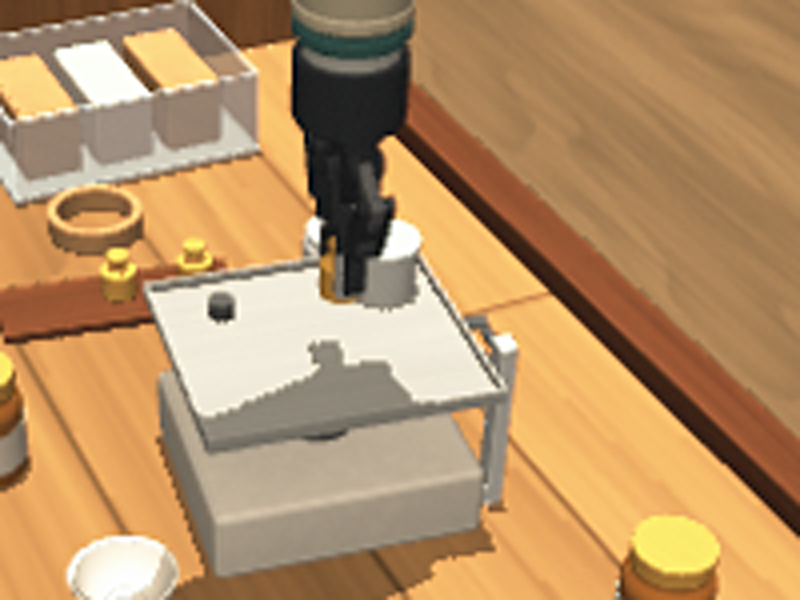

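The weight is held over the free half of the pan. The pan floor is at about 137 mm, so contact should come at TCP z of about 218, and with the full weight resting at about 208. I'll lower it slowly.

Request:
send_rows([
  [[0,0,0.5,0,0,0],[0,0,1.5,0,0,0],[0,0,3,0,0,0],[0,0,4.5,0,0,0],[0,0,5.8,0,0,0],[0,0,6.8,0,0,0],[0,0,7.3,0,0,0],[0,0,7.5,0,0,0],[0,0,7.5,0,0,0],[0,0,7.5,0,0,0]],
])

```text
clock: 6.15
eef_pos: [570.2, -11.0, 225.4]
tool_rot: [3.141, 0.001, 2.996]
force: [0.1, 0.9, -2.1]
width: 29.6
gripper_force: 59.7
```

Request:
send_rows([
  [[0,0,0.2,0,0,0],[0,0,0.4,0,0,0],[0,0,0.6,0,0,0],[0,0,0.8,0,0,0],[0,0,1.0,0,0,0],[0,0,1.2,0,0,0],[0,0,1.3,0,0,0],[0,0,1.3,0,0,0],[0,0,1.3,0,0,0],[0,0,1.3,0,0,0]],
])

```text
clock: 7.15
eef_pos: [569.9, -11.0, 212.0]
tool_rot: [3.142, 0.0, 2.996]
force: [-0.4, -1.1, -0.2]
width: 29.2
gripper_force: 59.9
```

Request:
send_rows([
  [[0,0,0.1,0,0,0],[0,0,0.2,0,0,0],[0,0,0.3,0,0,0],[0,0,0.3,0,0,0],[0,0,0.3,0,0,0]],
])

```text
clock: 7.65
eef_pos: [569.9, -11.0, 208.9]
tool_rot: [3.142, -0.0, 2.996]
force: [-0.1, -0.7, 0.2]
width: 29.5
gripper_force: 59.9
```

Request:
send_rows([
  [[0,0,0,0,0,0],[0,0,0,0,0,0],[0,0,0,0,0,0],[0,0,0,0,0,0],[0,0,0,0,0,0]],
], grip=110)

```text
clock: 8.15
eef_pos: [569.9, -10.9, 208.9]
tool_rot: [3.142, -0.0, 2.996]
force: [0.4, 0.4, -0.7]
width: 48.5
gripper_force: 0.0
```

Request:
send_rows([
  [[0,0,-0.5,0,0,0],[0,0,-1.5,0,0,0],[0,0,-3,0,0,0],[0,0,-5,0,0,0],[0,0,-7.5,0,0,0],[0,0,-9.5,0,0,0],[0,0,-10.5,0,0,0],[1,-5,-10.5,0,0,0],[2,-10,-10.5,0,0,0],[3,-14,-10.5,0,0,0]],
])

```text
clock: 9.15
eef_pos: [518.8, -147.3, 314.1]
tool_rot: [-3.141, 0.0, 2.995]
force: [0.2, 0.6, 0.2]
width: 48.6
gripper_force: 0.0
```

```bash
python3 -c "
from h import *
goto(525.5,-307,300,3.0)
a=shot('side','s3.png');t=shot('top','t3.png')
b=cv2.imread('pics/s3.png')[130:250,280:400]; b=cv2.resize(b,None,fx=5,fy=5,interpolation=cv2.INTER_CUBIC)
c=cv2.imread('pics/t3.png')[150:235,260:300+40]; c=cv2.resize(c,(200,212),interpolation=cv2.INTER_CUBIC)
o=np.zeros((600,800,3),np.uint8);o[:,:600]=b;o[:212,600:]=c
b0=cv2.imread('pics/side0.png')[185:215,355:395];o[300:450,600:]=cv2.resize(b0,(200,150),interpolation=cv2.INTER_CUBIC)
cv2.imwrite('pics/c3.png',o)"
```

```text
clock 9.15 tcp [ 518.8 -147.3  314.1] [-3.1406e+00  1.0000e-04  2.9954e+00] F [0.22 0.57 0.25] w 48.6 gf 0.0
shift cm [ -2.98 -15.7    1.43] turn [-0.001   0.0001 -0.0046]
```

View pics/c3.png

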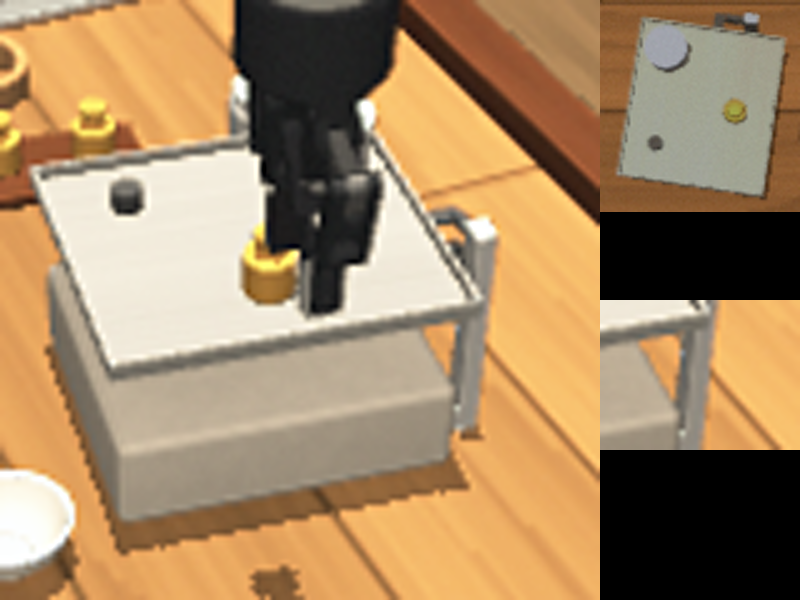

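The weight stands free in the pan at crop position (268,275). To get the pan's depth, I'll fit pan and base corners together so calibration bias cancels, and zoom in on the gauge.

```bash
cat > pz.py <<'E'
from h import *
from scipy.optimize import least_squares
side=shot('side')
Q=lambda U,V:((U+.5)/5+279.5,(V+.5)/5+129.5)
base=[((125,518),(-105,-95,0)),((122,457),(-105,-95,68)),((450,400),(105,-95,68)),((450,458),(105,-95,0)),((52,270),(-105,95,68))]
pan=[((33,170),(-110,100,8)),((109,362),(-110,-100,8)),((482,298),(110,-100,8)),((127,187),(-60,55,14))]
def f(p):
    r=[];c,s=np.cos(p[2]),np.sin(p[2])
    for L,z0 in((base,p[3]),(pan,p[3]+p[4])):
        for px,l in L:
            q=proj(side,[p[0]+c*l[0]-s*l[1],p[1]+s*l[0]+c*l[1],z0+l[2]]);r+=list(np.subtract(q,Q(*px)))
    return r
s=least_squares(f,[576,33,-.137,0,130]);print(s.x.round(3),np.round(s.fun,1));print('sunk',150-s.x[4])
# stud shift between first and now
a=cv2.imread('pics/side0.png');b=cv2.imread('pics/s3.png')
c,sn=np.cos(-.137),np.sin(-.137)
for n,l,z in(('stud',(-60,55),150),):
    p0=proj(side,[576.3+c*l[0]-sn*l[1],33.5+sn*l[0]+c*l[1],z]);u,v=int(p0[0]),int(p0[1])
    A=cv2.resize(a[v-6:v+9,u-7:u+8],None,fx=8,fy=8,interpolation=cv2.INTER_CUBIC);B=cv2.resize(b[v-10:v+20,u-14:u+16],None,fx=8,fy=8,interpolation=cv2.INTER_CUBIC)
    m=cv2.matchTemplate(B,A,cv2.TM_CCOEFF_NORMED);_,mv,_,ml=cv2.minMaxLoc(m);print(mv,'shift px',ml[0]/8-7,ml[1]/8-4,'px/10mm',proj(side,[524,97,150])[1]-proj(side,[524,97,160])[1])
o=np.hstack([cv2.resize(x[165:205,358:384],None,fx=14,fy=14,interpolation=cv2.INTER_CUBIC) for x in(a,b)]);cv2.imwrite('pics/g3.png',o)
E
python3 pz.py
```

```text
[ 5.94281e+02  6.78230e+01 -1.43000e-01 -3.25910e+01  1.32987e+02] [-0.2  2.9  0.1 -1.5  0.7 -2.4 -1.   2.4 -0.5 -1.2  0.6 -0.2  1.1 -0.2
 -1.5 -0.1  0.6  0.3]
sunk 17.01311397658253
0.9645732641220093 shift px 0.0 2.625 px/10mm 2.7578663504852727
```

View pics/g3.png

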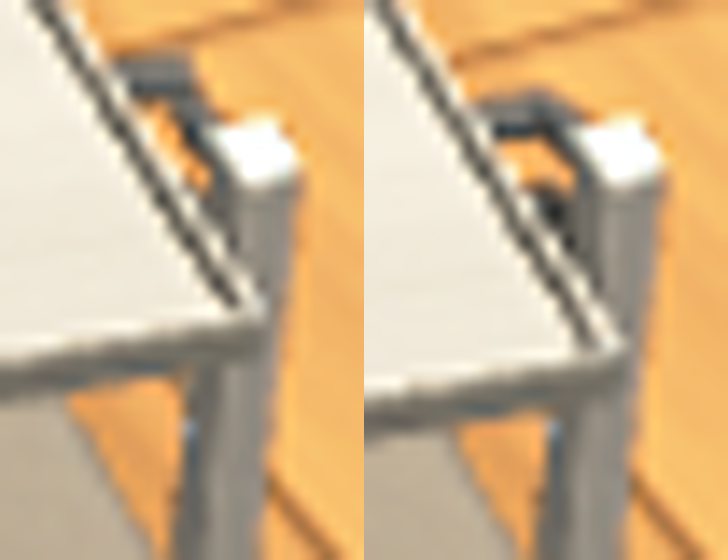

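The stud sank by about 9.5 mm in the image, so the pan moves freely. In the gauge crop the grey tongue sits near the post's top, at (155,72) before and (510,108) now. I'll project the post, finger and tongue geometry to interpret that.

```bash
python3 - <<'E'
from h import *
side=shot('side');top=shot('top')
c,s=np.cos(-.14),np.sin(-.14)
W=lambda l:[576.3+c*l[0]-s*l[1],33.5+s*l[0]+c*l[1],l[2]]
def g(l):u,v=proj(side,W(l));return (round((u-358+.5)*14-.5),round((v-165+.5)*14-.5))
def t(l):u,v=proj(top,W(l));return (round((u-200+.5)*3.6-.5),round((v-140+.5)*3.6-.5))
print('post top',g((128,-50,150)),[g((128+a,-50+b,150)) for a in(-10,10) for b in(-10,10)],'topview',t((128,-50,150)), 'obs side ~(255,145) obs top (432,63)')
print('post foot',g((118,-60,0)))
print('pan corner z145.5 / 135.7',g((110,-100,145.5)),g((110,-100,135.7)),'obs (255,310),(252,350)')
for y in(-40,-30,-20,-10,0):
    print(y,'top',t((128,y,140)),{z:g((128,y,z)) for z in(150,140,130,120,110)})
E
```

```text
post top (253, 144) [(227, 178), (191, 124), (316, 163), (279, 109)] topview (435, 61) obs side ~(255,145) obs top (432,63)
post foot (169, 722)
pan corner z145.5 / 135.7 (262, 315) (257, 353) obs (255,310),(252,350)
-40 top (425, 61) {150: (235, 117), 140: (231, 155), 130: (227, 193), 120: (223, 231), 110: (219, 268)}
-30 top (414, 60) {150: (218, 90), 140: (214, 129), 130: (210, 167), 120: (206, 204), 110: (202, 242)}
-20 top (404, 58) {150: (200, 64), 140: (196, 102), 130: (192, 140), 120: (189, 178), 110: (185, 215)}
-10 top (393, 57) {150: (183, 38), 140: (179, 76), 130: (175, 114), 120: (172, 152), 110: (168, 189)}
0 top (383, 55) {150: (166, 12), 140: (162, 51), 130: (158, 88), 120: (155, 126), 110: (151, 163)}
```

The post top projects to within 0.5 mm of where it appears, so it makes a good local reference. I'll overlay predicted pan-lip outlines for several sink depths on the current image.

```bash
python3 - <<'E'
from h import *
side=shot('side');b=cv2.imread('pics/s3.png')
c,s=np.cos(-.14),np.sin(-.14)
W=lambda l:[576.3+c*l[0]-s*l[1],33.5+s*l[0]+c*l[1],l[2]]
def panel(u0,v0,w,h,k):
    o=cv2.resize(b[v0:v0+h,u0:u0+w],None,fx=k,fy=k,interpolation=cv2.INTER_CUBIC)
    for j,col in((16,(0,0,255)),(19,(0,200,0)),(22,(255,0,0)),(25,(255,0,255))):
        P=[proj(side,W((x,y,158-j))) for x,y in((-110,100),(-110,-100),(110,-100),(110,100))]
        P=np.array([[(u-u0+.5)*k,(v-v0+.5)*k] for u,v in P]).astype(int)
        for i in range(3): cv2.line(o,tuple(map(int,P[i])),tuple(map(int,P[i+1])),col,1)
    return o
cv2.imwrite('pics/ov.png',np.hstack([panel(282,158,20,28,20),panel(362,175,19,28,20)]))
# long-edge check: side-view brightness step along near edge, sampled on vertical columns
g=cv2.cvtColor(b,cv2.COLOR_BGR2GRAY)
print(np.array([g[185:212,u] for u in(310,320)]))
E
```

```text
[[237 235 235 235 234 234 234 232 232 233 233 234 233 235 233 237 204 129
  107 108 162 172 174 174 177 176 178]
 [236 235 235 235 234 234 231 232 232 235 233 234 233 235 224 140 107 103
  149 172 172 170 173 174 175 173 175]]
```

View pics/ov.png

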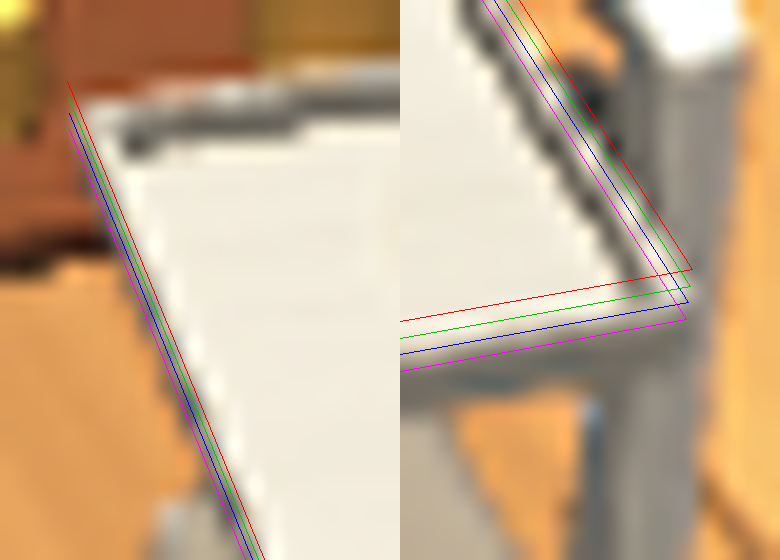

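The near lip edge lies between the 22 and 25 mm outlines and the right edge near 22 mm. The pan is therefore sunk about 22–23 mm, well inside 18.5–32, so one weight is right. Next is the rod.

Request:
send_rows([
  [[-0.2,-1.2,0,0,0,0],[-0.6,-3.2,0,0,0,0],[-1.1,-6,0,0,0,0],[-1.7,-9,0,0,0,0],[-2.3,-12,0.2,0,0,0],[-2.8,-14.5,1,0,0,0],[-3,-15.7,2.5,0,0,0],[-3,-15.7,4,0,0,0],[-3,-15.7,5,0,0,0],[-3,-15.7,5,0,0,0]],
], grip=0)

```text
clock: 10.45
eef_pos: [526.2, -303.1, 261.7]
tool_rot: [3.139, -0.004, 2.998]
force: [-0.5, 0.7, 0.5]
width: 85.0
gripper_force: 0.0
```

```bash
python3 -c "
from h import *
goto(525.5,-307,144,2.995)
a=shot('side','s4.png');t=shot('top','t4.png')
b=cv2.imread('pics/s4.png')[160:310,300:440]; b=cv2.resize(b,None,fx=4,fy=4,interpolation=cv2.INTER_CUBIC)
cv2.imwrite('pics/c4.png',b)"
```

```text
clock 10.45 tcp [ 526.2 -303.1  261.7] [ 3.1394 -0.0039  2.9977] F [-0.45  0.69  0.53] w 85.0 gf 0.0
shift cm [-0.03 -0.42 11.77] turn [ 0.0022 -0.0039  0.0027]
```

Request:
send_rows([
  [[0,0,0.5,0,0,0],[0,0,1,0,0,0],[0,0,1.5,0,0,0],[0,0,1.5,0,0,0]],
])

```text
clock: 10.95
eef_pos: [526.3, -304.6, 248.1]
tool_rot: [3.141, -0.001, 2.996]
force: [-0.4, 0.0, -0.7]
width: 85.1
gripper_force: 0.0
```

```bash
python3 -c "
from h import *
goto(525.5,-307,144,2.995)"
```

```text
clock 10.95 tcp [ 526.3 -304.6  248.1] [ 3.1411e+00 -1.4000e-03  2.9959e+00] F [-0.37  0.02 -0.67] w 85.1 gf 0.0
shift cm [ 0.03 -0.26 10.41] turn [ 0.0005 -0.0014  0.0009]
```

Request:
send_rows([
  [[0,-0.25,1,0,0,0],[0,-0.25,2.5,0,0,0],[0,-0.25,4,0,0,0],[0,-0.25,5.5,0,0,0],[0,-0.25,7,0,0,0],[0,-0.25,8.3,0,0,0],[0,-0.25,9.3,0,0,0],[0,-0.25,10.1,0,0,0],[0,-0.25,10.4,0,0,0],[0,-0.25,10.4,0,0,0]],
])

```text
clock: 11.95
eef_pos: [526.3, -307.3, 144.6]
tool_rot: [3.141, -0.0, 2.996]
force: [-0.3, 1.3, 0.3]
width: 85.2
gripper_force: 0.0
```

Request:
send_rows([
  [[0,0,0,0,0,0],[0,0,0,0,0,0],[0,0,0,0,0,0],[0,0,0,0,0,0],[0,0,0,0,0,0],[0,0,0,0,0,0],[0,0,0,0,0,0],[0,0,0,0,0,0]],
], grip=255)

```text
clock: 12.75
eef_pos: [526.6, -307.3, 145.4]
tool_rot: [-3.141, 0.001, 2.996]
force: [0.0, 1.4, 5.4]
width: 24.9
gripper_force: 58.7
```

The rod is gripped, with its tip 140.4 mm below the TCP. I'll lift it straight up.

Request:
send_rows([
  [[0,0,-0.7,0,0,0],[0,0,-2,0,0,0],[0,0,-4,0,0,0],[0,0,-7,0,0,0],[0,0,-10.5,0,0,0],[0,0,-14,0,0,0],[0,0,-17,0,0,0],[0,0,-19,0,0,0],[0,0,-20,0,0,0],[0,0,-20,0,0,0]],
])

```text
clock: 13.75
eef_pos: [526.7, -307.6, 346.5]
tool_rot: [-3.141, 0.003, 2.996]
force: [-0.2, -0.5, -1.2]
width: 24.7
gripper_force: 58.9
```

```bash
python3 -c "
from h import *
goto(525.5,97,345,2.996)
t=shot('top');a=shot('side','s5.png')
s=ctrl.read_state();x,y,z=s['eef_pos'];tz=z-140.4
print('tip pred px',proj(a,[x,y,tz]),'handle mid',proj(a,[x,y,tz+50]))
u,v=map(int,proj(a,[x,y,tz+10]))
b=cv2.imread('pics/s5.png')[v-55:v+25,u-30:u+30]; cv2.imwrite('pics/c5.png',cv2.resize(b,None,fx=7,fy=7,interpolation=cv2.INTER_CUBIC));print(u,v)"
```

```text
clock 13.75 tcp [ 526.7 -307.6  346.5] [-3.1406e+00  2.6000e-03  2.9957e+00] F [-0.18 -0.51 -1.16] w 24.7 gf 58.9
shift cm [ 6.   40.01  0.09] turn [-0.001   0.0026 -0.0003]
tip pred px (np.float64(373.10901731735555), np.float64(237.47857290853472)) handle mid (np.float64(375.0195421223843), np.float64(221.16693538870476))
373 234
```

Request:
send_rows([
  [[0.15,1,0,0,0,0],[0.45,3,0,0,0,0],[1,6.5,0,0,0,0],[1.6,10.5,0,0,0,0],[2.2,14.5,0,0,0,0],[2.8,18.5,0,0,0,0],[3.4,22.5,0,0,0,0],[4,26.5,0,0,0,0],[4.6,30.5,0,0,0,0],[5.1,34,0,0,0,0]],
])

```text
clock: 14.85
eef_pos: [524.1, 39.6, 343.8]
tool_rot: [3.141, -0.003, 2.998]
force: [0.8, -0.4, -1.7]
width: 24.5
gripper_force: 59.0
```

Request:
send_rows([
  [[0.4,2.7,0,0,0,0],[0.7,4.7,0,0,0,0],[0.85,5.7,0,0,0,0],[0.9,6,0,0,0,0],[0.9,6,0,0,0,0],[0.9,6,0,0,0,0]],
])

```text
clock: 15.45
eef_pos: [525.1, 95.7, 344.7]
tool_rot: [-3.141, -0.0, 2.994]
force: [-0.4, -0.4, -1.3]
width: 24.6
gripper_force: 59.0
```

```bash
python3 -c "
from h import *
goto(525.6,97,300,2.996)"
```

```text
clock 15.45 tcp [525.1  95.7 344.7] [-3.1406e+00 -3.0000e-04  2.9938e+00] F [-0.4  -0.36 -1.27] w 24.6 gf 59.0
shift cm [-0.03  0.14  4.47] turn [-0.001  -0.0003 -0.0022]
```

Request:
send_rows([
  [[0,0.1,0.5,0,0,0],[0,0.1,1.5,0,0,0],[0,0.1,2.5,0,0,0],[0,0.1,3.5,0,0,0],[0,0.1,4.3,0,0,0],[0,0.1,4.8,0,0,0],[0,0.1,5.0,0,0,0],[0,0.1,5.0,0,0,0],[0,0.1,5.0,0,0,0]],
])

```text
clock: 16.35
eef_pos: [525.5, 98.3, 295.2]
tool_rot: [3.141, 0.001, 2.996]
force: [-0.5, 1.2, -2.2]
width: 24.7
gripper_force: 59.0
```

```bash
python3 -c "
from h import *
goto(525.6,97,278,2.996)
t=shot('top','t6.png');a=shot('side','s6.png')
s=ctrl.read_state();x,y,z=s['eef_pos'];tz=z-140.4
b=cv2.imread('pics/s6.png');st=[524.6,97,141.5]
u,v=map(int,proj(a,st))
k=14;u0,v0=u-28,v-30
o=cv2.resize(b[v0:v0+42,u0:u0+56],None,fx=k,fy=k,interpolation=cv2.INTER_CUBIC)
for p,col in((st,(0,0,255)),([x-1,y,tz],(255,0,0))):
    q=proj(a,p);cv2.circle(o,(int((q[0]-u0+.5)*k),int((q[1]-v0+.5)*k)),4,col,-1)
cv2.imwrite('pics/c6.png',o);print(tz)"
```

```text
clock 16.35 tcp [525.5  98.3 295.2] [3.1413e+00 6.0000e-04 2.9959e+00] F [-0.47  1.23 -2.2 ] w 24.7 gf 59.0
shift cm [-0.03 -0.12  1.72] turn [ 0.0003  0.0006 -0.0001]
154.8850877448946
```

View pics/c6.png

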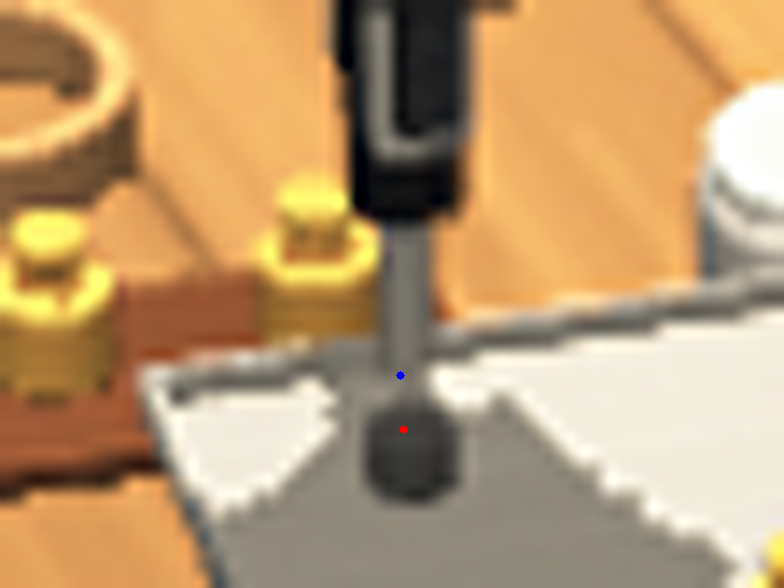

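Crop positions:
- The shank's centreline is at x≈407, and the rod's bottom is at about (407,393).
- The stud's top centre is at about (412,427), so the rod is about 1 mm left of the stud's centre.
- The weights on the board are undisturbed.

I'll correct by 1 mm, go down slowly, and track the pan's sinking by image registration.

Request:
send_rows([
  [[-0.1,-0.1,0.2,0,0,0],[-0.1,-0.1,0.5,0,0,0],[-0.1,-0.1,0.8,0,0,0],[-0.1,-0.1,1.1,0,0,0],[-0.1,-0.1,1.3,0,0,0],[-0.1,-0.1,1.5,0,0,0],[-0.1,-0.1,1.7,0,0,0],[-0.1,-0.1,1.9,0,0,0],[-0.1,-0.1,1.9,0,0,0],[-0.1,-0.1,1.9,0,0,0]],
])

```text
clock: 17.45
eef_pos: [526.1, 97.0, 275.9]
tool_rot: [-3.142, -0.0, 2.996]
force: [-1.1, -0.3, 0.2]
width: 24.9
gripper_force: 59.0
```

```bash
cat > sink.py <<'E'
from h import *
import sys
goto(526,97,270,2.996)
t=shot('top');a=shot('side',sys.argv[1])
A=cv2.imread('pics/s6.png',0);B=cv2.imread('pics/'+sys.argv[1],0)
A3=cv2.imread('pics/s3.png',0)
c,s=np.cos(-.14),np.sin(-.14)
W=lambda l:[576.3+c*l[0]-s*l[1],33.5+s*l[0]+c*l[1],l[2]]
def shift(A,B,l):
    u,v=map(int,proj(a,W(l)));k=10
    T=cv2.resize(A[v-8:v+9,u-9:u+10],None,fx=k,fy=k,interpolation=cv2.INTER_CUBIC);S=cv2.resize(B[v-14:v+19,u-14:u+15],None,fx=k,fy=k,interpolation=cv2.INTER_CUBIC)
    _,m,_,p=cv2.minMaxLoc(cv2.matchTemplate(S,T,cv2.TM_CCOEFF_NORMED))
    d=proj(a,W((l[0],l[1],l[2]-10)))[1]-proj(a,W(l))[1]
    return round(m,3),p[0]/k-5,p[1]/k-6,'sink mm',round((p[1]/k-6)/d*10,2)
for n,l in(('near-left',(-110,-100,134)),('right',(110,-100,134)),('tin',(68,58,170)),('weight',(0,-45,150)),('far-left',(-110,100,134)),('basecheck',(105,-95,68))): print(n,shift(A,B,l),'| s3->s6',shift(A3,A,l)[0::4])
E
python3 sink.py s7.png
```

```text
clock 17.45 tcp [526.1  97.  275.9] [-3.1415e+00 -1.0000e-04  2.9958e+00] F [-1.09 -0.26  0.17] w 24.9 gf 59.0
shift cm [ 0.01 -0.    0.59] turn [-0.     -0.0001 -0.0002]
near-left (0.988, 0.09999999999999964, 1.9000000000000004, 'sink mm', np.float64(6.79)) | s3->s6 (0.991, np.float64(0.0))
right (0.968, -0.20000000000000018, 1.7999999999999998, 'sink mm', np.float64(6.55)) | s3->s6 (0.999, np.float64(0.0))
tin (0.977, 0.0, 1.7999999999999998, 'sink mm', np.float64(6.55)) | s3->s6 (0.245, np.float64(36.37))
weight (0.979, 0.0, 1.7999999999999998, 'sink mm', np.float64(6.47)) | s3->s6 (0.637, np.float64(35.92))
far-left (0.875, -0.20000000000000018, 0.20000000000000018, 'sink mm', np.float64(0.75)) | s3->s6 (0.997, np.float64(0.0))
basecheck (0.998, 0.0, 0.0, 'sink mm', np.float64(0.0)) | s3->s6 (0.998, np.float64(0.0))
```

The pan has sunk about 6.6 mm, which means contact came at z≈142, or 22 mm of sinking before the rod touched. That agrees with the image estimate. I'll press 3.4 mm more and let it settle.

Request:
send_rows([
  [[0,0,0.1,0,0,0],[0,0,0.2,0,0,0],[0,0,0.3,0,0,0],[0,0,0.34,0,0,0],[0,0,0.34,0,0,0],[0,0,0.34,0,0,0],[0,0,0.34,0,0,0],[0,0,0.34,0,0,0],[0,0,0.34,0,0,0],[0,0,0.34,0,0,0]],
])

```text
clock: 18.55
eef_pos: [526.1, 97.0, 272.5]
tool_rot: [-3.142, -0.0, 2.996]
force: [-2.5, -0.6, -0.0]
width: 24.3
gripper_force: 59.0
```

```bash
python3 sink.py s8.png
```

```text
clock 18.55 tcp [526.1  97.  272.5] [-3.1416 -0.      2.9958] F [-2.5  -0.62 -0.04] w 24.3 gf 59.0
shift cm [ 0.01 -0.    0.25] turn [-0.     -0.     -0.0002]
near-left (0.981, 0.20000000000000018, 2.8000000000000007, 'sink mm', np.float64(10.01)) | s3->s6 (0.991, np.float64(0.0))
right (0.947, -0.2999999999999998, 2.8000000000000007, 'sink mm', np.float64(10.19)) | s3->s6 (0.999, np.float64(0.0))
tin (0.968, -0.09999999999999964, 2.6999999999999993, 'sink mm', np.float64(9.82)) | s3->s6 (0.245, np.float64(36.37))
weight (0.978, -0.09999999999999964, 2.8000000000000007, 'sink mm', np.float64(10.06)) | s3->s6 (0.637, np.float64(35.92))
far-left (0.849, -0.40000000000000036, 0.09999999999999964, 'sink mm', np.float64(0.37)) | s3->s6 (0.997, np.float64(0.0))
basecheck (0.998, 0.0, 0.0, 'sink mm', np.float64(0.0)) | s3->s6 (0.998, np.float64(0.0))
```

The pan has sunk 10 mm. Before handing in, I'll check the rod's uprightness numerically by comparing handle and shank edges with the image from before contact.

```bash
python3 - <<'E'
from h import *
a=shot('side')
A=cv2.imread('pics/s6.png',0);B=cv2.imread('pics/s8.png',0)
for n,tA,tB in(('s6',154.9,None),('s8',132.1,None)):
    I=A if n=='s6' else B; xy=(524.6,98.3) if n=='s6' else (525.1,97)
    out=[]
    for h in(15,22,30,38,52,58):
        u,v=proj(a,[*xy,tA+h]);u0=int(round(u));r=I[int(round(v)),u0-5:u0+6].astype(float)
        bg=max(r[0],r[-1]); w=np.clip(bg-r,0,None) if h>45 else None
        out.append((h,round(u,1),int(round(v)),r.astype(int).tolist()))
    print(n,*out,sep='\n')
s=ctrl.read_state();print(s['torque'],s['force'])
E
```

```text
s6
(15, np.float64(304.0), 159, [118, 113, 104, 91, 92, 114, 111, 94, 98, 165, 209])
(22, np.float64(304.0), 157, [162, 155, 122, 90, 91, 115, 111, 104, 152, 192, 181])
(30, np.float64(304.0), 155, [140, 165, 229, 226, 93, 114, 110, 106, 160, 182, 175])
(38, np.float64(303.9), 153, [127, 130, 224, 197, 91, 80, 81, 100, 148, 171, 177])
(52, np.float64(303.9), 149, [203, 152, 4, 12, 15, 13, 15, 12, 12, 41, 133])
(58, np.float64(303.8), 147, [191, 143, 5, 61, 133, 122, 115, 91, 72, 75, 130])
s8
(15, np.float64(304.5), 166, [116, 121, 126, 124, 101, 112, 112, 112, 175, 242, 240])
(22, np.float64(304.4), 164, [124, 126, 121, 113, 97, 113, 114, 102, 98, 103, 99])
(30, np.float64(304.4), 161, [117, 112, 102, 77, 96, 116, 115, 103, 88, 109, 159])
(38, np.float64(304.4), 159, [119, 114, 98, 61, 31, 36, 35, 33, 66, 141, 192])
(52, np.float64(304.3), 155, [144, 141, 59, 15, 42, 64, 49, 49, 33, 34, 91])
(58, np.float64(304.3), 154, [116, 117, 32, 33, 96, 119, 92, 93, 74, 68, 91])
[-0.04536567  0.18811931 -0.01278406] [-0.6672904  -0.13738774  0.1936349 ]
```

The shank is still vertical and centred in the image (pixels 4–7 at every height), the sinking is 10 mm, and the force readings are small. I'm handing in.

```bash
python3 -c "
from cell import ctrl
print(ctrl.finish_job())"
```

```text
the job is handed in; nothing more can be done
None
```

I handed the job in at about 19 s: one brass weight set the pan about 22 mm down, inside the 18.5–32 mm finger range (estimated from images, pointer not seen directly), and the rod is held upright on the stud, pressing the pan 10 mm further.

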